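# Reverse the burnisher in its bench holder

### The job

The double-ended burnisher with the teal sleeve has its worn black end pointing out of the open front of its bench holder. Lift it out, turn it end for end and seat it back in the same holder, its sleeve between the two V rests and its shanks fully down in both, so that the unused brass end points out of the front. Leave the orange-sleeved burnisher in the other holder undisturbed.

Things in the scene. Friction and masses are not known exactly. Their poses are not given: they have to be found in the camera images.
- teal_tool_center (a point): middle of the loose teal-sleeved burnisher, 160 mm long, lying level: sleeve (grip here) 20 mm diameter, 44 mm long; steel shanks 10 mm diameter; shiny brass end with 18 mm ball, worn black flat end 15 mm wide. Point on the axis at mid-sleeve, 50 mm above the bench when seated; x axis towards the brass end. At the start black end out, within 4 mm of the holder's middle.
- teal_tool_brass_tip (a point): outermost point of the teal burnisher's brass end, on the axis, 80 mm from the sleeve's middle. At the start it lies in the box behind the holder's rear rest (open-topped, 54 mm wide inside, walls 55 mm high, back 98 mm behind the holder's middle).
- teal_holder: grey open-topped holder of the teal tool, fixed; plate 152 x 76 x 10 mm. Origin on its underside below the middle between the two V rests; z up; x along the seated tool, -x the open front (an end juts out 34 mm). V rests: 14 mm thick at x = +-39 mm, 64 mm clear between, mouth 48 mm, tops 67 mm high; seated axis 50 mm above origin, sleeve has 10 mm play each way. Its twin may have swapped places.
- orange_tool_center (a point): middle of the sleeve of the orange-sleeved burnisher, same in shape, already brass end out in the twin holder; to be left alone

How it is judged:
By the outcome, as a careful person would: the job done as asked, in the order asked, and still so for the second after the job is handed in, with the robot touching nothing.
It also fails if it takes over 35 s, if anything falls off the work surface, if the arm or the gripper's body presses on something with over 40 N, if the wrist force passes 120 N, or if a joint passes its speed limit or range.

### The arm

A 7-joint arm with a two-finger parallel gripper is mounted at the origin on a cart in front of the work surface, level with it; the furniture and walls round the work are solid. World frame = base frame: x ahead of the robot, y to its left, z up, the work surface at z = 0. Lengths are in m, angles in rad, forces in N, time in s.
With the tool pointing down it reaches from about 0.35 to 0.9 m from the base axis. Payload 8.1 kg.
Tool frame: the origin (TCP) lies midway between the tips of the shut fingers; the grasp point (between the pads) lies arm.grip_point_offset behind it (arm.grip_point_offset is the distance from the TCP to the grasp point, in m); y points along the fingers, z is the direction in which the jaws open and shut, and the axes are right-handed (so a half turn about y gives the same grasp; the last joint's range is limited). The gripper opens to 92 mm and grips with 3 to 60 N. Pads are 19 mm wide; open, the fingers measure 130 mm over their backs; the gripper's body (75 mm by 190 mm) begins 47 mm behind the grasp point.
Start: joints at [1.219, 0.434, 0.025, 1.573, -0.012, 1.134, -0.075], TCP at [0.154, -0.606, 0.227] pointing down, gripper open.
Joint ranges: [-2.62, 2.62], [-0.44, 2.09], [-1.27, 1.32], [0.08, 2.57], [-1.32, 4.46], [0.12, 2], [-2.74, 2.74]. Speed limits (rad/s): [2.22, 2.22, 3.01, 3.01, 3.14, 3.14, 3.14].

### API

Orientations are given as a rotation vector (axis times angle).
In Python, from cell import arm, get_image, camera_info gives the robot as it stands.
- The arm moves only by the tool carry_out, never from a script. Its argument "steps" is one flat list of numbers, 5 for each row, row after row: the opening, from 0 (shut) to 1 (fully open), then the shift along the world's x, y, z in units of 0.1 m (1.0 is 0.1 m), then the turn about the world's z in units of 45 degrees (1.0 is 45 degrees). In form: [hand, dx, dy, dz, spin, hand, dx, dy, dz, spin, ...]. A call has 1 to 12 rows; each row is the pose to reach, as a shift and turn from the pose commanded when the call began; what a row does not reach only later rows make up. A row lasts 1/10 s, in which the tool goes at most 50 mm and 8.59 degrees, less where a joint would pass 70% of its speed; a pose out of reach is approached as far as the arm can. A call with a number of a shift or a turn outside -1 to 1 is refused whole. A call with a gripper value outside its range is refused whole. The fingers move at their own pace and stop on an object; "grip_force" is the grip in N (left out, the last holds). Time passes only in rows, so rows that repeat a pose let the fingers close. It gives the time, the measured TCP pose, the force and the opening at its end, in the units of the state.
- arm.observe(): the state, without advancing time (a new reading comes with each control period).
- get_image(name): name is "side" or "top"; returns (picture, depth): 420x560x3 uint8, red, green, blue; 420x560 float32, m along the optical axis (not along the pixel's ray), 0 where there is no reading.
- camera_info(name): a dict with "fovy" (degrees; the focal length in pixels is half the picture's height over the tangent of half this angle, whatever the lens; pixels are square), "cx", "cy" (the principal point, pixels), "R" (3x3) and "t" (3): a world point X has camera coordinates R X + t. Camera axes: x right, y down, z forward; pixel columns grow to the right and rows downward; lengths in m; the calibration is good to about 2 mm. A picture is of the moment at which its call begins. camera_info takes no time and is no camera call.
- arm.sign_off(): hands the job in, once; it reports no verdict.
The state is a dict: "clock": time; "joints": joint angles; "dq": joint speeds; "joint_efforts": joint torques, N m; "position": TCP position; "ee_rot": TCP orientation; "force": force on the tool from outside, world axes, zero at the start; "ft_torque": the same for the moment, N m; "width": opening from 0.0 (shut) to 1.0 (fully open).
Only numpy, scipy, OpenCV 4.12 (cv2) and the standard library are available. Lean on these libraries where they do the work, as an engineer would, in place of code of your own. Each camera call takes 0.05 s, during which the arm holds its last target. There are 200 camera calls.

## Working session

There is one attempt and no reset: what is moved stays moved. The work goes in short steps, Python scripts to look and compute and a tool call to move; the robot and the scene stay as the last step left them, time stands still between calls to the robot, and variables do not carry over. Pictures are saved under pics/ and viewed, about 8 in all and at most 12, crops included, and the job is handed in when it is done.

Besides the shell and the picture viewer there is one more tool, called after "Request:" by a JSON object that holds its "api" and its "payload", one argument or row to a line. carry_out: Moves the arm, as the interface text tells. Shifts and turns lie within -1 to 1; 1 stands for 0.1 m of shift or 45 degrees of turn. Its arguments: {"type":"object","properties":{"steps":{"type":"array","items":{"type":"number"}},"grip_force":{"type":"number"}},"required":["steps"]}

```bash
mkdir -p pics
cat > h.py <<'E'
import numpy as np, cv2
from cell import arm, get_image, camera_info
def K(n):
    c=camera_info(n); f=210/np.tan(np.radians(c["fovy"])/2); return f,c["cx"],c["cy"],np.array(c["R"]),np.array(c["t"])
def snap(n,tag):
    p,d=get_image(n); cv2.imwrite(f"pics/{tag}.png",p[:,:,::-1]); np.save(f"pics/{tag}_d.npy",d); return p,d
def cloud(n,d):
    f,cx,cy,R,t=K(n); v,u=np.mgrid[0:d.shape[0],0:d.shape[1]]
    P=np.stack([(u-cx)/f*d,(v-cy)/f*d,d],-1); return (P-t)@R
def proj(n,X):
    f,cx,cy,R,t=K(n); c=R@np.array(X)+t; return c[0]/c[2]*f+cx,c[1]/c[2]*f+cy
E
python3 - <<'E'
from h import *
for n in("side","top"):
    print(n,camera_info(n)); snap(n,n+"0")
a=cv2.imread("pics/side0.png");b=cv2.imread("pics/top0.png")
print(arm.observe(),arm.grip_point_offset)
E
```

```text
side {'fovy': 51.16183347817689, 'cx': 281.55135764183757, 'cy': 208.96711539384071, 'R': array([[-9.63186448e-01, -2.68832929e-01, -8.50006397e-04],
       [-1.00670737e-01,  3.63615705e-01, -9.26093420e-01],
       [ 2.49273482e-01, -8.91915061e-01, -3.77293329e-01]]), 't': array([0.46067202, 0.21145299, 0.63862318])}
top {'fovy': 50.3957094887997, 'cx': 284.0769936534072, 'cy': 206.18442625506694, 'R': array([[-0.01450539, -0.99954193, -0.02656176],
       [-0.99664293,  0.0165938 , -0.0801718 ],
       [ 0.08057583,  0.02530966, -0.9964271 ]]), 't': array([-0.22159601,  0.54147691,  0.88505546])}
{'clock': 0.1, 'joints': array([ 1.2193907 ,  0.43516191,  0.02501285,  1.57395954, -0.01161158,
        1.13398865, -0.0751168 ]), 'dq': array([-6.82365179e-05, -2.74419770e-03, -5.12513595e-04, -1.93640892e-03,
       -9.16519245e-04,  1.89292142e-03,  1.39850555e-03]), 'joint_efforts': array([ 3.74531548e-03, -6.69135475e+01,  9.88028795e-01, -3.15147436e+01,
       -6.06593722e-02,  3.74877232e-02,  1.20597824e-04]), 'position': array([ 0.15373068, -0.60535503,  0.22603656]), 'ee_rot': array([-0.26143971,  2.09065924, -2.08784017]), 'force': array([ 0.90458609, -0.23308125,  0.31334359]), 'ft_torque': array([ 0.01485616, -0.01498902,  0.00542439]), 'width': 1.0010346138036883} 0.0188
```

View pics/top0.png

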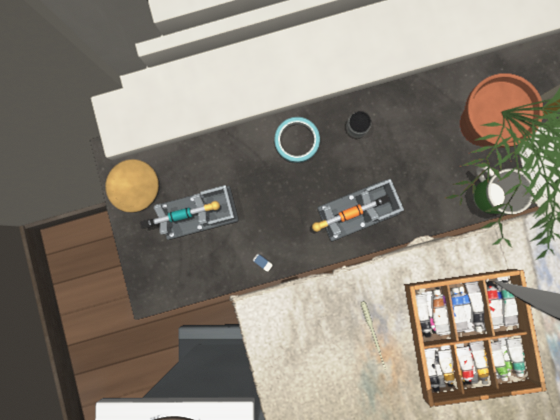

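View pics/side0.png

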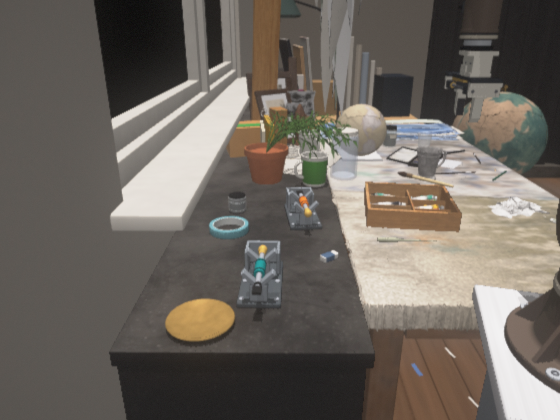

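The top view shows the teal tool at about (180,215), with its black end at (150,224) and brass end at (215,206). The orange tool is at (349,214). In the side view the teal sleeve is at about (260,267). Next I'll measure these points.

Run:
```python
from h import *
ims={}
for n in("top","side"):
    p=cv2.imread(f"pics/{n}0.png");d=np.load(f"pics/{n}0_d.npy");W=cloud(n,d);ims[n]=(p,d,W)
    hsv=cv2.cvtColor(p,cv2.COLOR_BGR2HSV)
    roi=np.zeros(d.shape,bool)
    if n=="top": roi[195:235,140:240]=1
    else: roi[235:305,235:285]=1
    m=(hsv[...,0]>80)&(hsv[...,0]<98)&(hsv[...,1]>140)&roi
    b=(hsv[...,0]>12)&(hsv[...,0]<30)&(hsv[...,1]>120)&roi
    for k,mm in(("teal",m),("brass",b)):
        v,u=np.nonzero(mm);q=W[mm];print(n,k,len(u),u.mean(),v.mean(),np.median(q,0),q.min(0),q.max(0))
p,d,W=ims["top"]
roi=np.zeros(d.shape,bool);roi[175:255,135:250]=1
for lo,hi in((.004,.014),(.05,.058),(.06,.072)):
    mm=roi&(W[...,2]>lo)&(W[...,2]<hi);q=W[mm][:,:2].astype(np.float32);print(lo,len(q),cv2.minAreaRect(q) if len(q) else 0)
print("bench",np.median(W[240:300,150:220,2]))
c=p[165:265,120:250];cv2.imwrite("pics/c1.png",cv2.resize(c,None,fx=6,fy=6,interpolation=cv2.INTER_CUBIC))
```

```text
top teal 179 179.44692737430168 214.50279329608938 [ 0.52101982 -0.02732717  0.05842585] [ 0.46513072 -0.25288012  0.02723619] [0.53457197 0.00423755 0.91941844]
top brass 258 169.46511627906978 202.42248062015503 [0.54826997 0.04866897 0.00966923] [ 0.46513072 -0.25288012  0.00163881] [0.56745329 0.07024495 0.91941844]
side teal 111 259.6666666666667 265.9099099099099 [ 0.52215486 -0.01637069  0.05900109] [ 0.51173791 -0.03771605  0.04953588] [ 0.53337679 -0.00065967  0.06178695]
side brass 50 262.34 248.58 [ 0.53903975 -0.08615187  0.05650132] [ 0.53255514 -0.09358717  0.05142423] [ 0.54710291 -0.07220365  0.0600455 ]
0.004 2112 ((0.5260529518127441, -0.036853156983852386), (0.23997065424919128, 0.16069136559963226), 88.32505798339844)
0.05 791 ((0.5247102975845337, -0.03702300786972046), (0.0662502646446228, 0.18086114525794983), 13.905647277832031)
0.06 238 ((0.5256970524787903, -0.04173725098371506), (0.05837400257587433, 0.11721210926771164), 14.277649879455566)
bench 0.000316560816596928
```

View pics/c1.png

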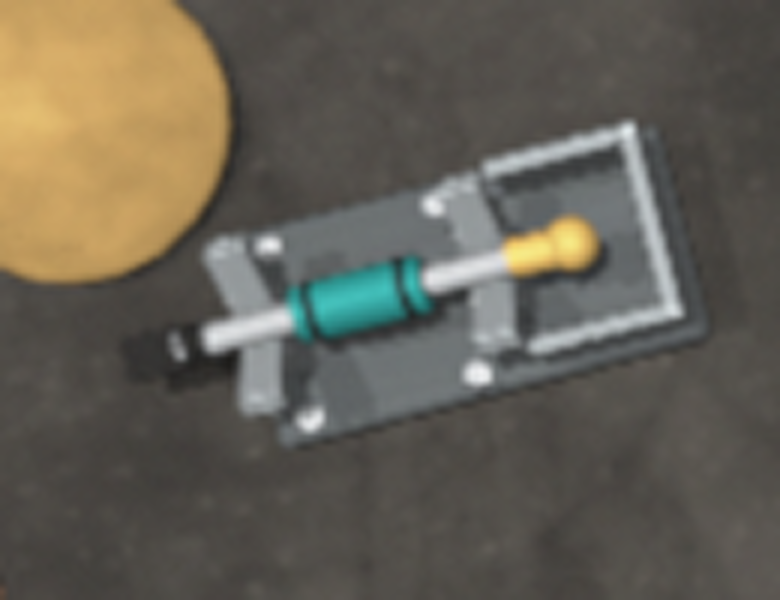

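```bash
cat >> h.py <<'E'
def ray(n,uv,z):
    f,cx,cy,R,t=K(n); C=-R.T@t; d=R.T@np.array([(uv[0]-cx)/f,(uv[1]-cy)/f,1]); return C+d*(z-C[2])/d[2]
def tri(a,b):
    A=[];B=[]
    for n,uv in(("top",a),("side",b)):
        C=ray(n,uv,1.);d=ray(n,uv,0.)-C;d/=np.linalg.norm(d);M=np.eye(3)-np.outer(d,d);A.append(M);B.append(M@C)
    return np.linalg.solve(sum(A),sum(B))
E
python3 - <<'E'
from h import *
c=lambda x,y:(120+(x-2.5)/6,165+(y-2.5)/6)
P={}
for k,xy,z in(("mid",(361,299),.05),("sl",(294,313),.05),("sr",(428,284),.05),("black",(126,357),.05),("brass",(600,243),.05),
  ("plateFL",(290,445),.01),("plateBR",(705,335),.01),("boxBR",(683,315),.065),("boxBL",(632,125),.065),
  ("rFl",(218,240),.067),("rFr",(262,408),.067),("rRl",(462,182),.067),("rRr",(502,345),.067)):
    P[k]=ray("top",c(*xy),z);print(k,P[k].round(4))
ax=P["brass"]-P["black"];print("len",np.linalg.norm(ax),"yaw",np.degrees(np.arctan2(ax[1],ax[0])))
h=(P["rRl"]+P["rRr"]-P["rFl"]-P["rFr"])/2;print("rest dist",np.linalg.norm(h),"yaw",np.degrees(np.arctan2(h[1],h[0])),"mid",(P["rRl"]+P["rRr"]+P["rFl"]+P["rFr"])/4)
w=(P["rFl"]-P["rFr"]);print("rest width",np.linalg.norm(w))
g=P["plateBR"]-P["plateFL"];print("plate len",np.linalg.norm(g),np.degrees(np.arctan2(g[1],g[0])))
for k in("black","mid","brass"):print("side proj",k,proj("side",P[k]))
p=cv2.imread("pics/side0.png");cv2.imwrite("pics/c2.png",cv2.resize(p[230:310,225:300],None,fx=7,fy=7,interpolation=cv2.INTER_CUBIC))
s=arm.observe();from scipy.spatial.transform import Rotation as Ro
print(Ro.from_rotvec(s["ee_rot"]).as_matrix().round(3))
E
```

```text
mid [ 0.5226 -0.0256  0.05  ]
sl [ 0.5184 -0.0035  0.05  ]
sr [ 0.5272 -0.0476  0.05  ]
black [0.5048 0.0518 0.05  ]
brass [ 0.5397 -0.1042  0.05  ]
plateFL [0.4758 0.009  0.01  ]
plateBR [ 0.5111 -0.1332  0.01  ]
boxBR [ 0.5148 -0.1334  0.065 ]
boxBL [ 0.5764 -0.1172  0.065 ]
rFl [0.5413 0.0164 0.067 ]
rFr [0.487  0.0017 0.067 ]
rRl [ 0.5587 -0.0626  0.067 ]
rRr [ 0.506  -0.0755  0.067 ]
len 0.15986364961056637 yaw -77.40137885263357
rest dist 0.08020222980940661 yaw -76.89032490109568 mid [ 0.52326182 -0.02999411  0.067     ]
rest width 0.056193048895672816
plate len 0.14656559610812736 -76.05843083929216
side proj black (np.float64(256.74031836114455), np.float64(292.4915727956781))
side proj mid (np.float64(261.18587492704836), np.float64(267.5616693895944))
side proj brass (np.float64(265.3964483047716), np.float64(246.7258029647656))
[[-0.969 -0.     0.246]
 [-0.246  0.001 -0.969]
 [ 0.    -1.    -0.001]]
```

View pics/c2.png

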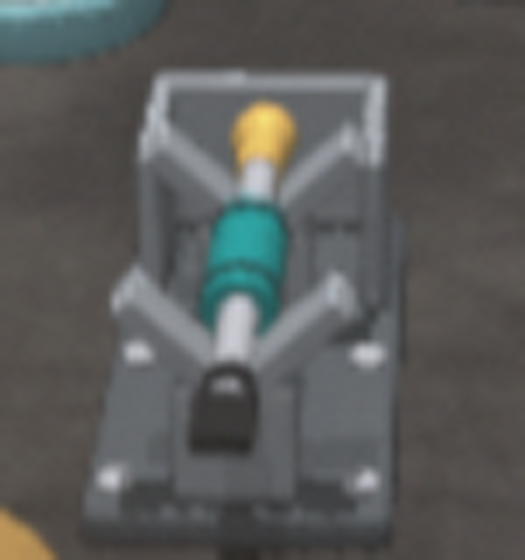

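The side crop puts the sleeve at (259.5,267), which agrees within 2 px with the top measurement projected into it. The holder yaw is about -77°. The measured length is 160 mm, as given. The jaws need about +89° of turn, so I'll approach now.

Request:
{"api": "carry_out", "payload": {
  "steps": [1,0.5,1,0.2,0.5,1,0.5,1,0.2,0.5,1,0.5,1,0.2,0.5],
  "grip_force": 30
}}

```text
clock: 0.4
position: [0.2071, -0.5014, 0.2473]
ee_rot: [-0.623, 1.846, -1.844]
force: [0.2, -0.4, -0.1]
width: 0.996
```

Request:
{"api": "carry_out", "payload": {
  "steps": [1,0.7,1,0,0.5,1,0.7,1,0,0.5,1,0.7,1,0,0.5]
}}

```text
clock: 0.7
position: [0.2764, -0.4017, 0.2467]
ee_rot: [-0.911, 1.586, -1.584]
force: [-0.0, 1.1, 0.0]
width: 0.998
```

Request:
{"api": "carry_out", "payload": {
  "steps": [1,0.7,1,0,0.5,1,0.7,1,0,0.5,1,0.7,1,0,0.5]
}}

```text
clock: 1.0
position: [0.3461, -0.3016, 0.2468]
ee_rot: [-1.142, 1.307, -1.306]
force: [-0.8, -0.3, -0.0]
width: 0.998
```

Request:
{"api": "carry_out", "payload": {
  "steps": [1,0.6,1,0,0.5,1,0.6,1,0,0.5,1,0.6,1,0,0.5]
}}

```text
clock: 1.3
position: [0.406, -0.2009, 0.247]
ee_rot: [-1.319, 1.015, -1.015]
force: [-0.3, -0.4, 0.2]
width: 1.0
```

Request:
{"api": "carry_out", "payload": {
  "steps": [1,0.6,1,0,0,1,0.6,1,0,0,1,0.6,1,0,0]
}}

```text
clock: 1.6
position: [0.4657, -0.1007, 0.247]
ee_rot: [-1.316, 1.02, -1.019]
force: [-0.7, -0.4, -0.8]
width: 1.003
```

Request:
{"api": "carry_out", "payload": {
  "steps": [1,0.6,0.8,0,0,1,0.6,0.8,0,0,1,0.6,0.8,0,0,1,0.6,0.8,0,0]
}}

```text
clock: 2.0
position: [0.5239, -0.0244, 0.2462]
ee_rot: [-1.318, 1.023, -1.021]
force: [0.2, -1.6, -1.5]
width: 0.999
```

Run:
```python
from h import *
from scipy.spatial.transform import Rotation as Ro
print("tri sleeve",tri((180.2,214.8),(259.5,267.2)),"brass",tri((220-.4,205.1),(262.7,246.7)))
s=arm.observe();print(s["clock"],s["joints"].round(3),s["position"].round(4),Ro.from_rotvec(s["ee_rot"]).as_matrix().round(3)[:,2])
```

```text
tri sleeve [ 0.52378208 -0.02593563  0.05008802] brass [ 0.54223229 -0.10347893  0.0497234 ]
2.0 [ 0.413  0.321 -0.602  1.75   0.198  1.133  0.002] [ 0.5239 -0.0244  0.2462] [ 0.968  0.249 -0.001]
```

Triangulation gives the sleeve at z = 0.0501 m and the brass tip at 0.0497 m, both as expected. Now I'll descend and grasp.

Request:
{"api": "carry_out", "payload": {
  "steps": [1,0,-0.02,-1,-0.02,1,0,-0.02,-1,-0.02,1,0,-0.02,-1,-0.02]
}}

```text
clock: 2.3
position: [0.5188, -0.0304, 0.1415]
ee_rot: [-1.317, 1.045, -1.032]
force: [-1.3, -1.2, -0.2]
width: 1.002
```

Request:
{"api": "carry_out", "payload": {
  "steps": [1,0,0,-0.6,0,1,0,0,-0.8,0,1,0,0,-1,0,1,0,0,-1,0]
}}

```text
clock: 2.7
position: [0.523, -0.0291, 0.0464]
ee_rot: [-1.312, 1.039, -1.036]
force: [0.1, 0.5, -0.4]
width: 1.003
```

Request:
{"api": "carry_out", "payload": {
  "steps": [1,0,0,-0.15,0,1,0,0,-0.15,0,1,0,0,-0.15,0]
}}

```text
clock: 3.0
position: [0.5249, -0.0282, 0.0337]
ee_rot: [-1.309, 1.035, -1.038]
force: [0.7, 0.3, 0.7]
width: 1.003
```

Run:
```python
from h import *
s=arm.observe();print(s["clock"],s["joints"].round(3),s["position"].round(4),s["force"].round(2))
snap("side","s1");snap("top","t1")
a=cv2.imread("pics/s1.png")[200:330,200:330];b=cv2.imread("pics/t1.png")[150:280,110:240]
cv2.imwrite("pics/m1.png",np.hstack([cv2.resize(x,(400,400),interpolation=cv2.INTER_CUBIC) for x in(a,b)]))
```

```text
3.0 [ 0.305  0.574 -0.482  1.982  0.413  0.68  -0.205] [ 0.5249 -0.0282  0.0337] [0.71 0.34 0.67]
```

View pics/m1.png

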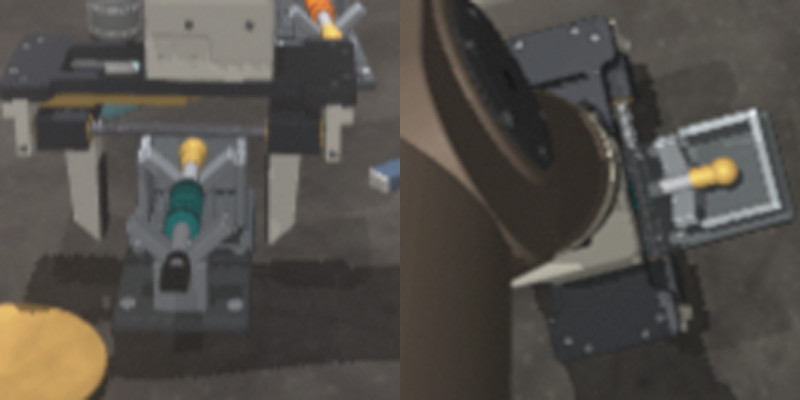

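The fingers straddle the sleeve (left half, near (185,210)) and clear the holder. Closing now.

Request:
{"api": "carry_out", "payload": {
  "steps": [0.6,0,0,-0.02,0,0,0,0,-0.02,0,0,0,0,-0.02,0,0,0,0,-0.02,0,0,0,0,-0.02,0,0,0,0,-0.02,0],
  "grip_force": 30
}}

```text
clock: 3.7
position: [0.5239, -0.0277, 0.0297]
ee_rot: [-1.311, 1.036, -1.036]
force: [0.3, -1.2, 0.1]
width: 0.524
```

Request:
{"api": "carry_out", "payload": {
  "steps": [0,0,0,0,0,0,0,0,0,0,0,0,0,0,0,0,0,0,0,0,0,0,0,0,0,0,0,0,0,0]
}}

```text
clock: 4.3
position: [0.5246, -0.0276, 0.03]
ee_rot: [-1.309, 1.035, -1.036]
force: [3.6, 0.9, -0.0]
width: 0.209
```

Request:
{"api": "carry_out", "payload": {
  "steps": [0,0,0,0,0,0,0,0,0,0]
}}

```text
clock: 4.5
position: [0.5245, -0.0276, 0.03]
ee_rot: [-1.31, 1.035, -1.036]
force: [3.5, 1.9, 0.2]
width: 0.207
```

Request:
{"api": "carry_out", "payload": {
  "steps": [0,0,0,0.2,0,0,0,0,0.6,0,0,0,0,1,0,0,0,0,1,0]
}}

```text
clock: 4.9
position: [0.5259, -0.0274, 0.134]
ee_rot: [-1.307, 1.031, -1.039]
force: [1.0, 0.2, -0.0]
width: 0.206
```

Request:
{"api": "carry_out", "payload": {
  "steps": [0,0,0,0.6,0,0,0,0,0.6,-0.5,0,0,0,0.6,-0.5,0,0,0,0.6,-0.5,0,0,0,0.6,-0.5]
}}

```text
clock: 5.4
position: [0.5227, -0.0281, 0.1888]
ee_rot: [-1.131, 1.328, -1.327]
force: [-0.5, -0.2, -0.9]
width: 0.213
```

Request:
{"api": "carry_out", "payload": {
  "steps": [0,0,0,0,-1,0,0,0,0,-1,0,0,0,0,-1,0,0,0,0,-1,0,0,0,0,-1,0,0,0,0,-1,0,0,0,0,-1]
}}

```text
clock: 6.1
position: [0.523, -0.0278, 0.1888]
ee_rot: [-0.607, 1.863, -1.862]
force: [-0.1, -0.3, -0.3]
width: 0.209
```

```bash
cat > st.py <<'E'
from h import *
from scipy.spatial.transform import Rotation as Ro
s=arm.observe();z=Ro.from_rotvec(s["ee_rot"]).as_matrix()[:,2];print(s["clock"],s["joints"].round(3),s["position"].round(4),s["force"].round(1),s["width"],"yaw",np.degrees(np.arctan2(z[1],z[0])))
E
python3 st.py
```

```text
6.1 [ 0.213  0.336 -0.337  1.845  0.131  0.984 -1.122] [ 0.523  -0.0278  0.1888] [-0.1 -0.3 -0.3] 0.20908465758211797 yaw -54.011678920582305
```

Request:
{"api": "carry_out", "payload": {
  "steps": [0,0,0,0,-1,0,0,0,0,-1,0,0,0,0,-1,0,0,0,0,-1,0,0,0,0,-1,0,0,0,0,-1]
}}

```text
clock: 6.7
position: [0.5233, -0.0278, 0.1891]
ee_rot: [-0.171, -2.136, 2.137]
force: [-0.5, 0.0, -0.4]
width: 0.206
```

Request:
{"api": "carry_out", "payload": {
  "steps": [0,0,0,0,-1,0,0,0,0,-1,0,0,0,0,-1,0,0,0,0,-1,0,0,0,0,-1,0,0,0,0,-1]
}}

```text
clock: 7.3
position: [0.5232, -0.0278, 0.189]
ee_rot: [-0.845, -1.651, 1.653]
force: [-0.4, -0.0, -0.7]
width: 0.206
```

```bash
python3 st.py
```

```text
7.3 [-0.034  0.311 -0.02   1.865  0.008  0.967 -2.574] [ 0.5232 -0.0278  0.189 ] [-0.4 -0.  -0.7] 0.20622086880354717 yaw -144.24518453649753
```

Request:
{"api": "carry_out", "payload": {
  "steps": [0,0,0,0,-0.5,0,0,0,0,-0.5,0,0,0,0,-0.5,0,0,0,0,-0.5,0,0,0,0,-0.5,0,0,0,0,-0.5]
}}

```text
clock: 7.9
position: [0.5234, -0.0271, 0.1892]
ee_rot: [-1.086, -1.381, 1.384]
force: [-0.7, 0.8, -0.5]
width: 0.209
```

```bash
python3 st.py
```

```text
7.9 [-0.472  0.331  0.55   1.899 -0.207  0.969 -2.732] [ 0.5234 -0.0271  0.1892] [-0.7  0.8 -0.5] 0.20896293529612317 yaw -166.35756704694046
```

The elbow swung enough to reach yaw -166.4°. Next I'll check the held tool's pose.

Run:
```python
from h import *
snap("side","s2");snap("top","t2")
a=cv2.imread("pics/s2.png")[150:310,180:340];b=cv2.imread("pics/t2.png")[130:290,90:250]
cv2.imwrite("pics/m2.png",np.hstack([cv2.resize(x,(400,400),interpolation=cv2.INTER_CUBIC) for x in(a,b)]))
```

```text
(no output)
```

View pics/m2.png

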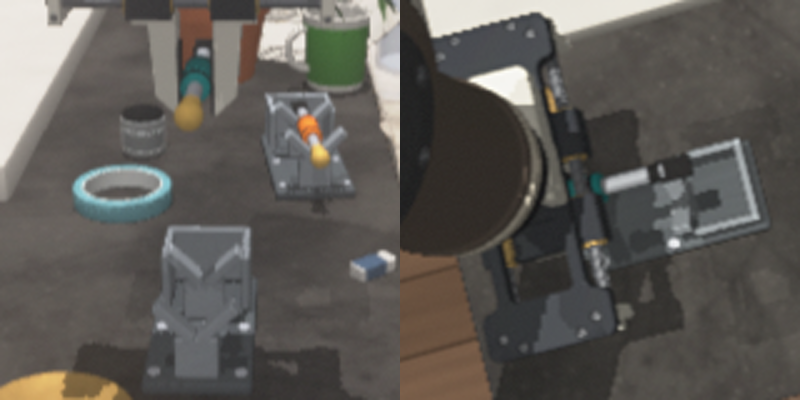

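The brass end now faces the front, with the ball at side pixel (256,194). The black tip is at top pixel (206.8,195.2). I'll check it numerically.

Run:
```python
from h import *
c=np.array([.5234,-.0271]);z=.208
b=ray("top",(206.6,195),z);print(b,np.linalg.norm(b[:2]-c),np.degrees(np.arctan2(*(b[:2]-c)[::-1])))
a=np.array([np.cos(np.radians(-76.6)),np.sin(np.radians(-76.6))])
for s in(68,71,74):
    print(s,"ball",proj("side",[*(c-a*s*.001),z]))
```

```text
[ 0.54280483 -0.11027652  0.208     ] 0.08541007460948548 -76.86795211746602
68 ball (np.float64(255.33570189930774), np.float64(196.79970097941452))
71 ball (np.float64(255.14592457181098), np.float64(197.5121334385289))
74 ball (np.float64(254.95451687067623), np.float64(198.23068639220114))
```

Request:
{"api": "carry_out", "payload": {
  "steps": [0,0.02,-0.02,-0.5,0,0,0.02,-0.02,-0.7,0,0,0.02,-0.02,-0.7,0,0,0.02,-0.02,-0.7,0,0,0.02,-0.02,-0.7,0]
}}

```text
clock: 8.5
position: [0.5269, -0.0302, 0.1211]
ee_rot: [-1.091, -1.38, 1.377]
force: [0.4, -0.1, -1.0]
width: 0.206
```

```bash
python3 st.py
```

```text
8.5 [-0.424  0.424  0.512  1.968 -0.281  0.817 -2.665] [ 0.5269 -0.0302  0.1211] [ 0.4 -0.1 -1. ] 0.20634518914249347 yaw -166.65743107877287
```

Request:
{"api": "carry_out", "payload": {
  "steps": [0,0,0.03,-0.4,0,0,0,0.03,-0.4,0,0,0,0.03,-0.4,0,0,0,0.03,-0.4,0,0,0,0.03,-0.4,0]
}}

```text
clock: 9.0
position: [0.5268, -0.0269, 0.0812]
ee_rot: [-1.092, -1.38, 1.378]
force: [-0.1, -0.1, -0.4]
width: 0.207
```

```bash
python3 st.py
```

```text
9.0 [-0.402  0.481  0.479  2.003 -0.327  0.729 -2.632] [ 0.5268 -0.0269  0.0812] [-0.1 -0.1 -0.4] 0.2067962388528094 yaw -166.64847246712142
```

Request:
{"api": "carry_out", "payload": {
  "steps": [0,-0.02,0,0,0,0,-0.02,0,-0.15,0,0,-0.02,0,-0.3,0,0,-0.02,0,-0.4,0,0,-0.02,0,-0.45,0,0,-0.02,0,-0.45,0,0,-0.02,0,-0.45,0]
}}

```text
clock: 9.7
position: [0.5242, -0.0269, 0.0351]
ee_rot: [-1.09, -1.379, 1.379]
force: [0.4, 0.2, -1.1]
width: 0.206
```

```bash
python3 st.py
```

```text
9.7 [-0.363  0.55   0.43   2.038 -0.379  0.629 -2.587] [ 0.5242 -0.0269  0.0351] [ 0.4  0.2 -1.1] 0.20569584663099424 yaw -166.6533657533309
```

Request:
{"api": "carry_out", "payload": {
  "steps": [0,0,0,-0.02,0,0,0,0,-0.04,0,0,0,0,-0.05,0,0,0,0,-0.05,0]
}}

```text
clock: 10.1
position: [0.5244, -0.0267, 0.0299]
ee_rot: [-1.09, -1.38, 1.379]
force: [1.7, 0.0, -1.0]
width: 0.208
```

Run:
```python
from st import *
snap("side","s3");snap("top","t3")
a=cv2.imread("pics/s3.png")[220:310,215:305];b=cv2.imread("pics/t3.png")[160:250,140:230]
cv2.imwrite("pics/m3.png",np.hstack([cv2.resize(x,(400,400),interpolation=cv2.INTER_CUBIC) for x in(a,b)]))
```

```text
10.1 [-0.358  0.558  0.424  2.041 -0.386  0.618 -2.581] [ 0.5244 -0.0267  0.0299] [ 1.7  0.  -1. ] 0.20774051340652405 yaw -166.63939863455664
```

View pics/m3.png

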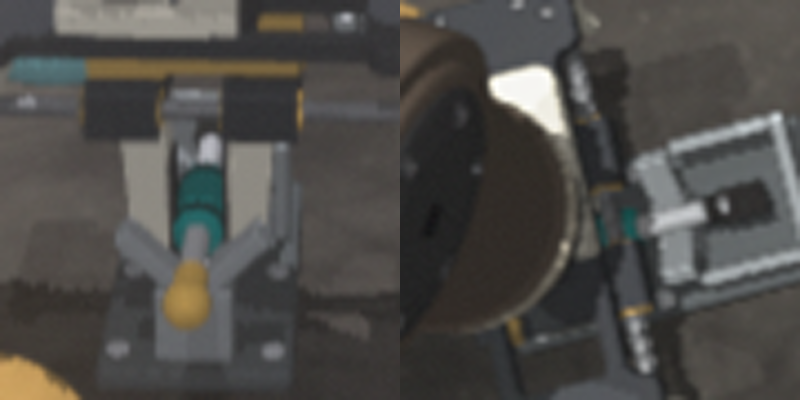

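The tool sits in both V rests. The brass ball is out front (left half, (187,300)) and the black end is in the box (right half, (745,203)). Forces are about 2 N. Releasing and retreating now.

Request:
{"api": "carry_out", "payload": {
  "steps": [0.3,0,0,0,0,0.4,0,0,0,0,0.6,0,0,0,0,0.7,0,0,0,0,0.7,0,0,0,0,0.7,0,0,0,0,0.7,0,0,0,0,0.7,0,0,0,0,0.7,0,0,0,0,0.7,0,0,0,0]
}}

```text
clock: 11.2
position: [0.5239, -0.0268, 0.0297]
ee_rot: [-1.09, -1.379, 1.379]
force: [0.2, 0.4, 0.6]
width: 0.699
```

Request:
{"api": "carry_out", "payload": {
  "steps": [0.7,0,0,0.2,0,0.7,0,0,0.5,0,0.7,0,0,1,0,0.7,0,0,1,0]
}}

```text
clock: 11.6
position: [0.5272, -0.0274, 0.1349]
ee_rot: [-1.097, -1.385, 1.375]
force: [1.2, -0.2, 0.2]
width: 0.7
```

Request:
{"api": "carry_out", "payload": {
  "steps": [0.7,-0.3,0,0.8,0.5,0.7,-0.5,0,0.8,0.5,0.7,-1,0,0.8,0.5,0.7,-1,0,0.8,0.5]
}}

```text
clock: 12.0
position: [0.4171, -0.0272, 0.2091]
ee_rot: [-0.838, -1.653, 1.653]
force: [-0.2, 1.0, -0.3]
width: 0.699
```

Run:
```python
from st import *
snap("side","s4");snap("top","t4")
a=cv2.imread("pics/s4.png")[220:310,215:305];b=cv2.imread("pics/t4.png")[160:250,140:230]
cv2.imwrite("pics/m4.png",np.hstack([cv2.resize(x,(400,400),interpolation=cv2.INTER_CUBIC) for x in(a,b)]))
for n in("top","side"):
    p=cv2.imread(f"pics/{n}4.png".replace("top","t").replace("side","s"));q=cv2.imread(f"pics/{n}0.png")
    r=np.s_[170:245,305:410] if n=="top" else np.s_[185:230,280:325]
    print(n,"orange diff",np.abs(p[r].astype(int)-q[r]).mean())
```

```text
12.0 [-0.516  0.108  0.507  2.095 -0.067  0.958 -2.486] [ 0.4171 -0.0272  0.2091] [-0.2  1.  -0.3] 0.6991117440758511 yaw -144.02383500629304
top orange diff 1.866962962962963
side orange diff 4.974485596707819
```

View pics/m4.png

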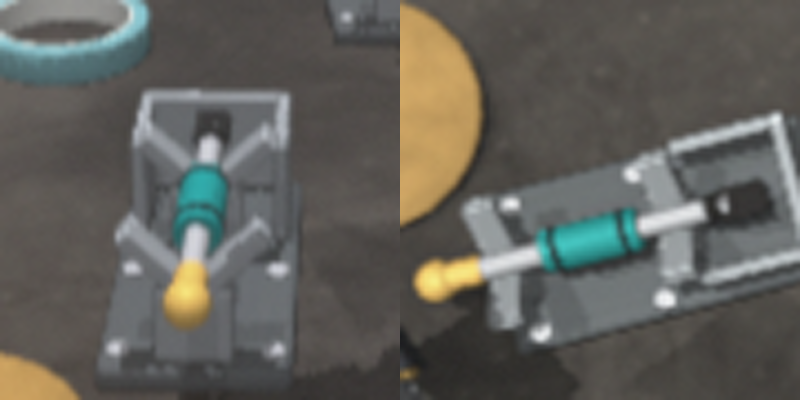

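The sleeve lies centred between the rests, with the brass end out front and the shanks down in both Vs. I'll triangulate the height and hand in.

Run:
```python
from h import *
t=tri((182.4,213.4),(260.1,266.3));print(t)
W=cloud("top",np.load("pics/t4_d.npy"));W0=cloud("top",np.load("pics/top0_d.npy"))
print("sleeve top z",np.percentile(W[210:218,177:189,2],90),"orange",np.median(W[210:219,343:357],(0,1)),np.median(W0[210:219,343:357],(0,1)))
if abs(t[2]-.05)<.004: print(arm.sign_off())
```

```text
[ 0.52538321 -0.03042142  0.04935527]
sleeve top z 0.061267484856903115 orange [ 0.51749338 -0.35670828  0.05891553] [ 0.51742453 -0.35680279  0.05903899]
the job is handed in; nothing more can be done
None
```

The teal burnisher is back in its own holder, turned end for end, with the brass end out of the front. I handed the job in at about 12 s of the 35 s allowed.

I gripped it by the sleeve, lifted it, turned it 180° in the air, lowered it into both V rests, released it and backed the arm clear.

**Seating:** In the last pictures both shanks sit down in the Vs. The sleeve lies between the rests, its middle measured at (0.525, -0.030) m, within about 2 mm of the holder's measured middle. Its axis is 49.4 mm above the bench, against 50 mm when seated.

**Forces:** The wrist force readings at the end of each move stayed below about 5 N.

**Orange burnisher:** Its measured position is the same as at the start to about 0.1 mm. The side picture there differs slightly from the first one (mean difference about 5 grey levels). I put that down to arm shadow and did not look further, as the arm never worked near it.

**Small disagreement:** While it was held, one view put the tool 3–5 mm off-centre in the grip, where I had expected 2 mm. I allowed for this when placing it, and it is well within the sleeve's 10 mm play.

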